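Nest the washed pastry cutters in their two tins

ROBOT

A 6-joint arm with a two-finger parallel gripper is mounted at the origin on a cart in front of the work surface, level with it; the furniture and walls round the work are solid. World frame = base frame: x ahead of the robot, y to its left, z up, the work surface at z = 0. Lengths are in m, angles in rad, forces in N, time in s.
With the tool pointing down it reaches from about 0.3 to 0.75 m from the base axis. Payload 8.5 kg.
Tool frame: the origin (TCP) lies on the centre line of the jaws, within the pads' length; the fingertips stand 19 mm ahead of it and the grasp point (between the pads) is the TCP; z points along the fingers, y is the direction in which the jaws open and shut (so a half turn about z gives the same grasp; the last joint's range is limited). The gripper opens to 85 mm and grips with 20 to 120 N. Pads are 22 mm wide; open, the fingers measure 114 mm over their backs; the gripper's body (76 mm by 85 mm) begins 54 mm behind the grasp point. The pads swing forward as they close: fully open they stand 13 mm farther back than shut.
Start: joints at [0.987, 0.381, 1.297, -0, 1.464, -0.215], TCP at [0.198, 0.513, 0.25] pointing down, gripper open.
Joint ranges: [-3.11, 3.11], [-0.89, 2.33], [0.22, 2.48], [-1.42, 4.56], [0.17, 2.85], [-2.88, 2.88]. Speed limits (rad/s): [2.39, 2.39, 3.14, 3.14, 3.14, 3.14].

INTERFACE

Orientations are given as a 3x3 rotation matrix whose columns are the frame's x, y, z axes.
In Python, from station import sense, snapshot, camera_info, job_done gives the robot as it stands.
- The arm moves only by the tool carry_out, never from a script. Its argument "motion" is a list that holds one entry, the list of rows, each a list of 5 numbers: the opening, from 0 (shut) to 1 (fully open), then the shift along the tool's x, y, z in mm, then the turn about the tool's z in degrees. In form: [[[fingers, x, y, z, roll], ...]]. A call has 1 to 12 rows; each row is the pose to reach, as a shift and turn from the pose measured when the call began, along the tool's axes at that moment; what a row does not reach only later rows make up. A row lasts 1/10 s, in which the tool goes at most 50 mm and 8.59 degrees, less where a joint would pass 70% of its speed; a pose out of reach is approached as far as the arm can. A call with a gripper value outside its range is refused whole. The fingers move at their own pace and stop on an object; "newtons" is the grip in N (left out, the last holds). Time passes only in rows, so rows that repeat a pose let the fingers close. It gives the time, the measured TCP pose, the force and the opening at its end, in the units of the state.
- sense(): the state, without advancing time (a new reading comes with each control period).
- snapshot(name): name is "side" or "top"; returns (picture, depth): 400x640x3 uint8, red, green, blue; 400x640 float32, m along the optical axis (not along the pixel's ray), 0 where there is no reading.
- camera_info(name): a dict with "fovy" (degrees; the focal length in pixels is half the picture's height over the tangent of half this angle, whatever the lens; pixels are square), "cx", "cy" (the principal point, pixels), "extrinsics" (4x4, takes a point from camera to world coordinates). Camera axes: x right, y up, looking along -z (the intrinsics and any distortion apply to the point x, -y, -z); pixel columns grow to the right and rows downward; lengths in m; the calibration is good to about 2 mm. A picture is of the moment at which its call begins. camera_info takes no time and is no camera call.
- job_done(): hands the job in, once; it reports no verdict.
The state is a dict: "time_s": time; "joint_pos": joint angles; "dq": joint speeds; "joint_efforts": joint torques, N m; "tcp_pos": TCP position; "tcp_rot": TCP orientation; "force": force on the tool from outside, world axes, zero at the start; "ft_torque": the same for the moment, N m; "gripper_width": finger opening in m.
Only numpy, scipy, OpenCV 4.12 (cv2) and the standard library are available. Lean on these libraries where they do the work, as an engineer would, in place of code of your own. Each camera call takes 0.05 s, during which the arm holds its last target.

TASK

The washed pastry cutters are standing about on the table all mixed up. Put them away in their tins: the three round ones in the round tin and the two square ones in the square tin, all standing upright on the tin's floor, each smaller one nested inside the next larger, and let go of them. Leave the timer, the shaker and the piping nozzle standing where they are.

Things in the scene. Friction and masses are not known exactly. Their poses are not given: they have to be found in the camera images.
- tin_round: shallow round open steel tin standing on the table: inner diameter 84 mm, outer 88 mm, 14 mm tall overall, wall 2 mm, floor 2 mm thick. Origin: centre of its underside, z up. Loose, 250 g. The round cutters belong in it.
- tin_square: shallow square open steel tin standing on the table: inner 78 x 78 mm with rounded corners, outer 82 x 82 mm, 14 mm tall overall, wall 2 mm, floor 2 mm thick. Origin: centre of its underside, z up, x and y square to its four sides. Loose, 250 g. The square cutters belong in it.
- round_small: round steel pastry cutter, an open round tube standing upright on the table: 28 mm outer diameter (smallest of three), 45 mm tall, wall 2 mm (bottom open, nothing inside), thin rolled top rim. Origin: centre of its lower edge, z up. 30 to 85 g. Rigid; it may be held across the outside of its walls.
- round_medium: round steel pastry cutter, an open round tube standing upright on the table: 48 mm outer diameter (middle of three), 45 mm tall, wall 2 mm (bottom open, nothing inside), thin rolled top rim. Origin: centre of its lower edge, z up. 30 to 85 g. Rigid; it may be held across the outside of its walls.
- round_large: round steel pastry cutter, an open round tube standing upright on the table: 68 mm outer diameter (largest of three), 45 mm tall, wall 2 mm (bottom open, nothing inside), thin rolled top rim. Origin: centre of its lower edge, z up. 30 to 85 g. Rigid; it may be held across the outside of its walls.
- square_small: square steel pastry cutter, an open square tube standing upright on the table: 38 x 38 mm outside with rounded corners (smaller of two), 45 mm tall, wall 2 mm (bottom open, nothing inside), thin rolled top rim. Origin: centre of its lower edge, z up, x and y square to its four sides. 30 to 85 g. Rigid; it may be held across the outside of its walls.
- square_large: square steel pastry cutter, an open square tube standing upright on the table: 62 x 62 mm outside with rounded corners (larger of two), 45 mm tall, wall 2 mm (bottom open, nothing inside), thin rolled top rim. Origin: centre of its lower edge, z up, x and y square to its four sides. 30 to 85 g. Rigid; it may be held across the outside of its walls.
- timer: round white wind-up kitchen timer, 62 mm diameter, 42 mm tall, standing among the cutters; origin at the centre of its underside. Leave it where it is.
- shaker: glass spice shaker with black cap, 45 mm diameter, 105 mm tall, upright; origin at the centre of its underside. Leave it where it is.
- nozzle: small conical steel piping nozzle standing on its wide end, 27 mm diameter at the foot, 40 mm tall; origin at the centre of its underside. Leave it where it is.

How it is judged:
By the outcome, as a careful person would: the job done as asked, in the order asked, and still so for the second after the job is handed in, with the robot touching nothing.
It also fails if it takes over 104 s, if anything falls off the work surface, if the arm or the gripper's body presses on something with over 40 N, if the wrist force passes 120 N, or if a joint passes its speed limit or range.

## Working session

There is one attempt and no reset: what is moved stays moved. The work goes in short steps, Python scripts to look and compute and a tool call to move; the robot and the scene stay as the last step left them, time stands still between calls to the robot, and variables do not carry over. Pictures are saved under pics/ and viewed, and the job is handed in when it is done.

Besides the shell and the picture viewer there is one more tool, called after "Request:" as name(argument=value, ...), one argument or row to a line, values as JSON. carry_out: Moves the arm, as the interface text tells. Its arguments: {"type":"object","properties":{"motion":{"type":"array","items":{"type":"array","items":{"type":"array","items":{"type":"number"}}}},"newtons":{"type":"number"}},"required":["motion"]}

```bash
ls; mkdir -p pics; python3 - <<'E'
from station import sense,snapshot,camera_info
import cv2,numpy as np
s=sense()
for k,v in s.items(): print(k,np.round(v,4).tolist())
for n in("top","side"):
    c=camera_info(n);print(n,{k:(np.round(v,4).tolist() if not isinstance(v,str) else v) for k,v in c.items()})
    p,d=snapshot(n);np.savez(f"pics/{n}0.npz",p=p,d=d)
    cv2.imwrite(f"pics/{n}0.png",p[:,:,::-1])
E
```

```text
pics
time_s 0.0
joint_pos [0.9867, 0.3812, 1.2983, 0.0, 1.4636, -0.2153]
dq [0.0011, -0.0001, -0.0004, -0.0005, 0.0, -0.0009]
joint_efforts [0.0009, -44.8473, -23.1277, -0.0002, 0.0048, -0.0]
tcp_pos [0.1981, 0.5128, 0.2497]
tcp_rot [[-0.9328, 0.3605, -0.0008], [0.3605, 0.9328, -0.0012], [0.0003, -0.0014, -1.0]]
force [0.3292, -0.1859, 0.8357]
ft_torque [0.0814, -0.0157, -0.0085]
gripper_width 0.0852
top {'fovy': 46.9154, 'cx': 324.2167, 'cy': 199.3546, 'extrinsics': [[-0.0258, 0.9902, -0.1372, 0.4351], [-0.9989, -0.0308, -0.034, -0.2168], [-0.0379, 0.1362, 0.99, 1.1416], [0.0, 0.0, 0.0, 1.0]]}
side {'fovy': 55.5172, 'cx': 322.1396, 'cy': 204.3306, 'extrinsics': [[-0.9109, 0.1804, -0.371, 0.2746], [-0.4121, -0.4402, 0.7977, 0.502], [-0.0194, 0.8796, 0.4754, 0.4418], [0.0, 0.0, 0.0, 1.0]]}
```

View pics/top0.png

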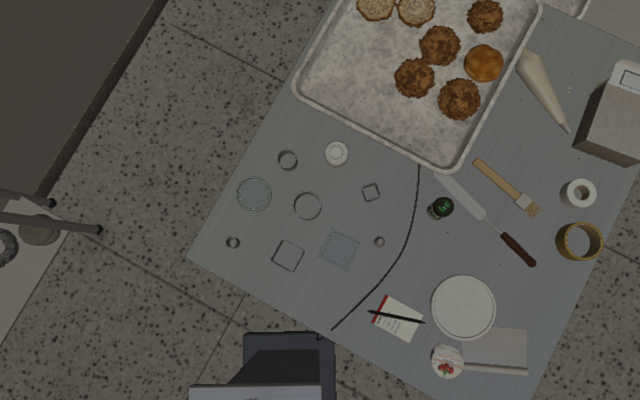

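View pics/side0.png

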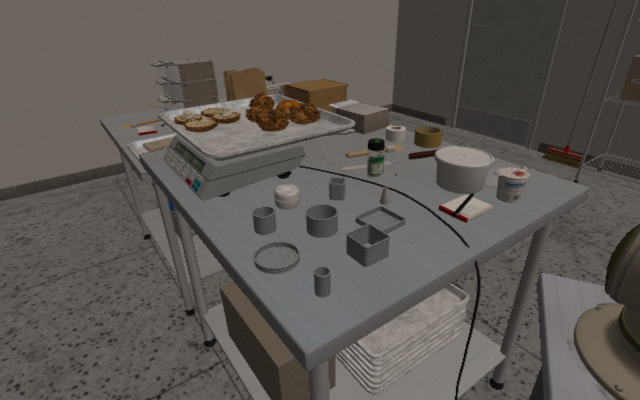

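The top view shows the medium round cutter at (288,160), large round at (307,206), small round at (233,242) and round tin at (254,194). The large square is at (288,255), small square at (371,192) and square tin at (339,250). The three items to leave are the timer (336,153), shaker (441,207) and nozzle (380,241). The side view agrees. Next I'll zoom in and measure.

```bash
cat > h.py <<'E'
import numpy as np,cv2
from station import sense,snapshot,camera_info
def cam(n):
    c=camera_info(n);f=200/np.tan(np.radians(c["fovy"])/2);return f,c["cx"],c["cy"],np.array(c["extrinsics"])
def cloud(n,d):
    f,cx,cy,E=cam(n);v,u=np.mgrid[0:400,0:640]
    P=np.stack([(u-cx)/f*d,-(v-cy)/f*d,-d],-1)
    return P@E[:3,:3].T+E[:3,3]
def ray(n,u,v,z):
    f,cx,cy,E=cam(n);u=np.asarray(u,float);v=np.asarray(v,float)
    r=np.stack([(u-cx)/f,-(v-cy)/f,-np.ones_like(u)],-1)@E[:3,:3].T
    t=(z-E[2,3])/r[...,2]
    return E[:3,3]+r*t[...,None]
def proj(n,P):
    f,cx,cy,E=cam(n);Q=(np.asarray(P)-E[:3,3])@E[:3,:3]
    return np.stack([cx+f*Q[...,0]/-Q[...,2],cy-f*Q[...,1]/-Q[...,2]],-1)
E
python3 - <<'E'
from h import *
z=np.load("pics/top0.npz");p,d=z["p"],z["d"]
c=p[130:280,210:470,::-1]
cv2.imwrite("pics/topzoom0.png",cv2.resize(np.clip(c*1.8,0,255).astype(np.uint8),None,fx=3,fy=3,interpolation=cv2.INTER_CUBIC))
W=cloud("top",d);h=W[...,2].copy();h[d==0]=-1
hz=np.clip((h[130:280,210:470]+0.01)/0.07*255,0,255).astype(np.uint8)
cv2.imwrite("pics/toph0.png",cv2.resize(hz,None,fx=3,fy=3,interpolation=cv2.INTER_NEAREST))
z=np.load("pics/side0.npz");p=z["p"]
cv2.imwrite("pics/sidezoom0.png",cv2.resize(p[150:310,230:430,::-1],None,fx=3.5,fy=3.5,interpolation=cv2.INTER_CUBIC))
E
```

```text
(no output)
```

View pics/topzoom0.png

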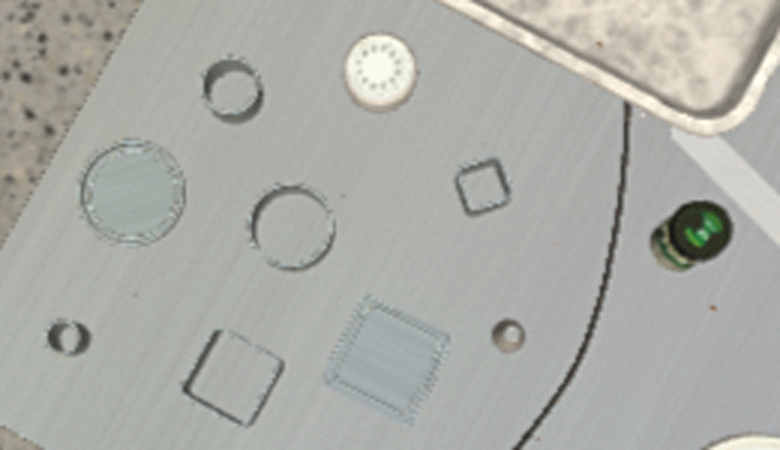

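View pics/toph0.png

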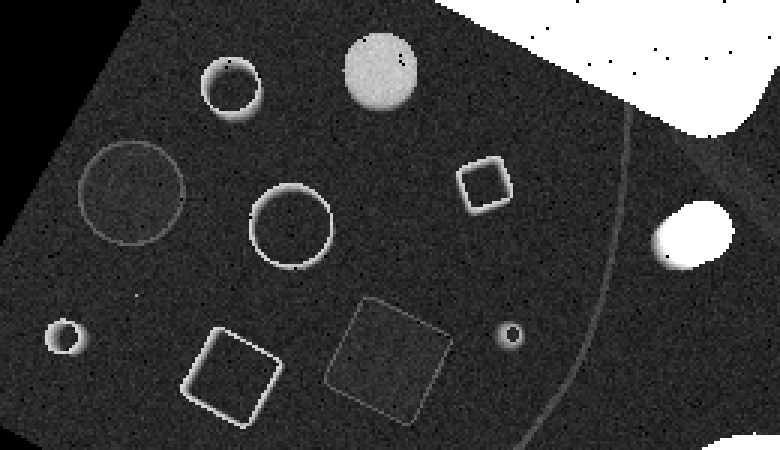

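View pics/sidezoom0.png

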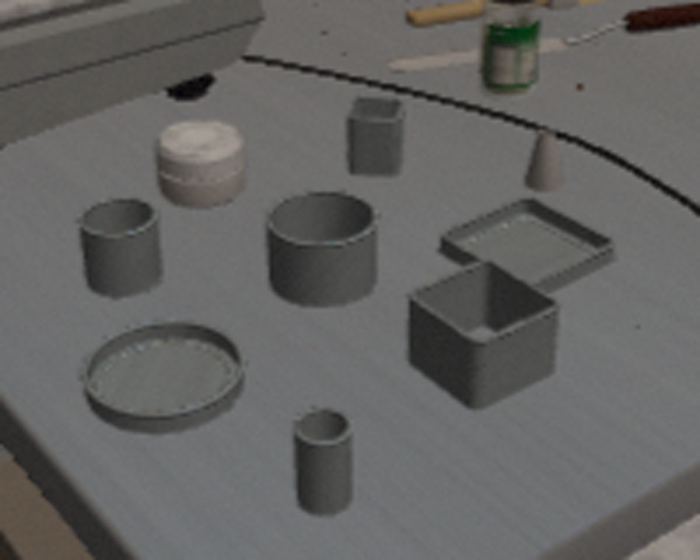

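```bash
cat >> h.py <<'E'
def circfit(X):
    A=np.c_[2*X,np.ones(len(X))];s=np.linalg.lstsq(A,(X**2).sum(1),rcond=None)[0]
    return s[:2],np.sqrt(s[2]+s[:2]@s[:2])
def blobs(d,lo,hi,W=None):
    W=cloud("top",d) if W is None else W
    h=W[...,2];m=((d>0)&(h>lo)&(h<hi)).astype(np.uint8)
    n,l,st,ce=cv2.connectedComponentsWithStats(m,connectivity=8)
    return [(st[i],l==i) for i in range(1,n) if st[i][4]>12],W
E
python3 - <<'E'
from h import *
d=np.load("pics/top0.npz")["d"]
W=cloud("top",d)
t=W[200:300,240:350,2];print("table z median",np.median(t), "std", t[t<0.008].std())
for lo,hi,zz in((0.036,0.055,0.045),(0.009,0.022,0.014)):
    B,_=blobs(d,lo,hi,W)
    for st,m in B:
        v,u=np.nonzero(m)
        if not(205<u.mean()<420 and 140<v.mean()<290): continue
        X=ray("top",u,v,zz)[:,:2]
        c,r=circfit(X);R=cv2.minAreaRect((X*1000).astype(np.float32))
        print(zz,"px",(round(u.mean()),round(v.mean())),st[4],"z",round(float(np.median(W[m][:,2])),4),"circ",np.round(c,4),round(r*2000,1),"std",round(1000*np.std(np.linalg.norm(X-c,axis=1)),1),"rect",np.round(R[0],1),np.round(R[1],1),round(R[2],1))
# tray height/extent
B,_=blobs(d,0.06,0.3,W)
for st,m in B:
    if st[4]>200: print("tall",st, np.round(W[m].min(0),3),np.round(W[m].max(0),3))
hh=W[165:172,440:455,2];print("tray lip z",np.round(np.percentile(hh,[10,50,90]),3))
print("tray edge XY",np.round(W[[90,130,168],[296,362,440]],3))
E
```

```text
table z median 0.001447447458622797 std 0.08233434890169233
0.045 px (336, 152) 460 z 0.0426 circ [ 0.7014 -0.2119] 42.4 std 7.1 rect [ 701.3 -212. ] [56.1 57.4] 88.1
0.045 px (286, 158) 94 z 0.0438 circ [ 0.6909 -0.0898] 46.0 std 1.2 rect [690.6 -89.6] [46.6 47.6] 89.0
0.045 px (371, 191) 76 z 0.0452 circ [ 0.6045 -0.2924] 40.7 std 2.0 rect [ 604.5 -292.9] [39.  38.9] 16.8
0.045 px (306, 204) 105 z 0.0455 circ [ 0.5754 -0.1362] 65.5 std 0.9 rect [ 576.  -136.2] [65.2 65.4] 88.3
0.045 px (230, 242) 55 z 0.0458 circ [0.4914 0.0471] 25.6 std 1.3 rect [492.3  46.6] [29.1 26.2] 88.4
0.045 px (286, 256) 127 z 0.0459 circ [ 0.4562 -0.0862] 68.2 std 3.5 rect [455.9 -86.2] [63.2 62.4] 59.7
0.014 px (285, 154) 24 z 0.0161 circ [ 0.6934 -0.0886] 41.7 std 0.9 rect [706.9 -83.2] [16.8 40.5] 20.3
0.014 px (339, 165) 17 z 0.0185 circ [ 0.7041 -0.2117] 61.1 std 0.7 rect [ 676.8 -216.7] [ 7.5 38.1] 9.6
0.014 px (292, 168) 16 z 0.0142 circ [ 0.6875 -0.0913] 38.5 std 1.0 rect [671.8 -98.2] [ 5.7 28. ] 25.2
0.014 px (418, 173) 14 z 0.0103 circ [ 0.6505 -0.4166] 15.7 std 2.7 rect [ 651.1 -412.9] [ 2.5 2
[... 753 characters left out ...]
399, 256) 16 z 0.0104 circ [ 0.4546 -0.3454] 32.6 std 2.4 rect [ 446.5 -355.1] [ 4.  32.9] 53.9
0.014 px (392, 267) 15 z 0.0108 circ [ 0.4246 -0.3332] 15.7 std 1.8 rect [ 422.1 -336.1] [ 4.6 19.4] 53.9
tall [  291     0   252   176 29221] [ 0.618 -0.689  0.119] [ 1.052 -0.114  0.184]
tall [ 584   59   56  104 3851] [ 0.65 -0.94  0.06] [ 0.901 -0.794  0.081]
tall [430 197  25  22 399] [ 0.532 -0.472  0.061] [ 0.576 -0.427  0.111]
tall [ 430  274   67   67 3461] [ 0.259 -0.556  0.069] [ 0.403 -0.412  0.089]
tall [432 343  32  36 888] [ 0.176 -0.479  0.064] [ 0.252 -0.409  0.077]
tray lip z [0.126 0.145 0.149]
tray edge XY [[ 0.823 -0.126  0.151]
 [ 0.725 -0.27   0.149]
 [ 0.634 -0.437  0.148]]
```

```bash
python3 - <<'E'
from h import *
z=np.load("pics/top0.npz");W=cloud("top",z["d"])
S=cloud("side",np.load("pics/side0.npz")["d"]);ds=np.load("pics/side0.npz")["d"]
print("side table z",np.median(S[215:225,380:390,2]),np.median(S[260:270,400:410,2]))
T={"medium":(.6907,-.0897,.030,.045),"sqsmall":(.6045,-.2928,.03,.045),"large":(.5757,-.1362,.04,.045),"small":(.4918,.0468,.022,.045),"sqlarge":(.456,-.0862,.05,.045),"tinr":(.6106,-.002,.05,.014),"tins":(.467,-.207,.062,.014)}
for n,(x,y,r,zz) in T.items():
    for cn,C,dd in(("top",W,z["d"]),("side",S,ds)):
        lo=zz-.006;hi=zz+.008
        m=(dd>0)&(np.hypot(C[...,0]-x,C[...,1]-y)<r)&(C[...,2]>lo)&(C[...,2]<hi)
        v,u=np.nonzero(m);X=ray(cn,u,v,zz)[:,:2]
        if cn=="side": X=C[m][:,:2]
        c,rr=circfit(X);R=cv2.minAreaRect((X*1000).astype(np.float32))
        print(n,cn,len(X),"circ",np.round(c*1000,1),round(rr*2000,1),"rect",np.round(R[0],1),np.round(R[1],1),round(R[2],1))
E
```

```text
side table z 0.000803214007645825 -0.0008291642672613175
medium top 82 circ [691.3 -89.5] 45.9 rect [690.7 -89.6] [46.6 47.6] 89.0
medium side 111 circ [688.5 -89.4] 45.9 rect [688. -89.] [46.  47.9] 19.0
sqsmall top 69 circ [ 604.9 -292.6] 40.3 rect [ 604.9 -292.8] [38.8 38.8] 19.0
sqsmall side 67 circ [ 601.7 -293.1] 41.0 rect [ 601.8 -292.1] [36.9 44.3] 16.5
large top 95 circ [ 575.6 -136.2] 65.7 rect [ 576.  -136.2] [65.2 65.4] 88.3
large side 172 circ [ 573.  -136.3] 65.8 rect [ 573.  -135.9] [67.1 68.3] 52.0
small top 46 circ [491.5  47.6] 25.8 rect [492.2  47.7] [26.4 26.5] 0.0
small side 106 circ [488.7  47.7] 25.7 rect [489.3  47.5] [26.8 27.5] 79.4
sqlarge top 116 circ [456.3 -86.1] 68.5 rect [456.  -86.1] [62.8 62.4] 59.7
sqlarge side 253 circ [453.4 -86. ] 68.1 rect [453.4 -86.8] [65.1 65.7] 59.0
tinr top 176 circ [610.1  -2.1] 84.0 rect [610.5  -2.2] [88.2 85.6] 88.3
tinr side 284 circ [607.9  -1.8] 85.8 rect [607.5  -2.2] [88.9 87.4] 55.7
tins top 132 circ [ 467.1 -209.8] 89.4 rect [ 470.5 -212. ] [82.5 89.1] 62.2
tins side 216 circ [ 464.8 -210.5] 90.5 rect [ 464.1 -211.1] [84.8 83.5] 62.0
```

```bash
cat >> h.py <<'E'
def go(x,y,z,a=None,s=None):
    "shift in tool axes mm, roll deg, from the pose now to target (mm, deg of tool y in world)"
    s=sense();p=np.array(s["tcp_pos"])*1000;R=np.array(s["tcp_rot"])
    now=np.degrees(np.arctan2(R[1,1],R[0,1]))
    dl=R.T@(np.array([x,y,z])-p)
    roll=0 if a is None else ((now-a+90)%180)-90
    print("t",round(s["time_s"],2),"tcp",np.round(p,1),"a",round(now,1),"w",round(s["gripper_width"]*1000,1),"F",np.round(s["force"],1),"-> shift",np.round(dl,1),"roll",round(roll,1))
E
python3 -c "
from h import *
go(490,47.6,100);go(490,47.6,30)"
```

```text
t 0.1 tcp [198.1 512.8 249.8] a 68.9 w 85.6 F [ 0.5 -0.2  0.5] -> shift [-440.  -328.5  150.1] roll 0
t 0.1 tcp [198.1 512.8 249.8] a 68.9 w 85.6 F [ 0.5 -0.2  0.5] -> shift [-440.  -328.4  220.1] roll 0
```

Request:
carry_out(
  motion=[
    [[1, -35, -26, 0, 0], [1, -72, -54, 5, 0], [1, -110, -82, 20, 0], [1, -147, -110, 35, 0], [1, -184, -138, 50, 0], [1, -221, -166, 65, 0], [1, -258, -193, 80, 0], [1, -295, -220, 95, 0], [1, -332, -247, 110, 0], [1, -369, -274, 120, 0], [1, -406, -302, 130, 0], [1, -440, -328, 140, 0]],
  ],
  newtons=30,
)

```text
time_s: 1.3
tcp_pos: [0.491, 0.0461, 0.1095]
tcp_rot: [[-0.933, 0.361, -0.001], [0.361, 0.933, -0.001], [0.001, -0.001, -1.0]]
force: [1.0, 0.6, 0.2]
gripper_width: 0.0854
```

```bash
python3 -c "
from h import *
go(490,47.6,100);go(490,47.6,30)"
```

```text
t 1.3 tcp [491.   46.1 109.5] a 68.8 w 85.4 F [1.  0.6 0.2] -> shift [1.5 1.1 9.5] roll 0
t 1.3 tcp [491.   46.1 109.5] a 68.8 w 85.4 F [1.  0.6 0.2] -> shift [ 1.4  1.2 79.5] roll 0
```

Request:
carry_out(
  motion=[
    [[1, 1.5, 1, 30, 0], [1, 1.5, 1, 60, 0], [1, 1.5, 1, 79, 0], [1, 1.5, 1, 79, 0], [0.2, 1.5, 1, 79, 0], [0.2, 1.5, 1, 79, 0], [0.2, 1.5, 1, 79, 0], [0.2, 1.5, 1, 79, 0], [0.2, 1.5, 1, 79, 0], [0.2, 1.5, 1, 79, 0]],
  ],
  newtons=30,
)

```text
time_s: 2.3
tcp_pos: [0.4902, 0.0474, 0.0313]
tcp_rot: [[-0.933, 0.361, 0.0], [0.361, 0.933, -0.001], [-0.001, -0.001, -1.0]]
force: [-1.6, -0.9, 5.5]
gripper_width: 0.0277
```

```bash
python3 -c "
from h import *
go(490,47.6,100);go(609,-2,100)
p,d=snapshot('side');cv2.imwrite('pics/s1.png',cv2.resize(p[130:330,200:450,::-1],None,fx=3,fy=3))"
```

```text
t 2.3 tcp [490.2  47.4  31.3] a 68.8 w 27.7 F [-1.6 -0.9  5.5] -> shift [  0.2   0.  -68.7] roll 0
t 2.3 tcp [490.2  47.4  31.3] a 68.8 w 27.7 F [-1.6 -0.9  5.5] -> shift [-128.7   -3.3  -68.6] roll 0
```

View pics/s1.png

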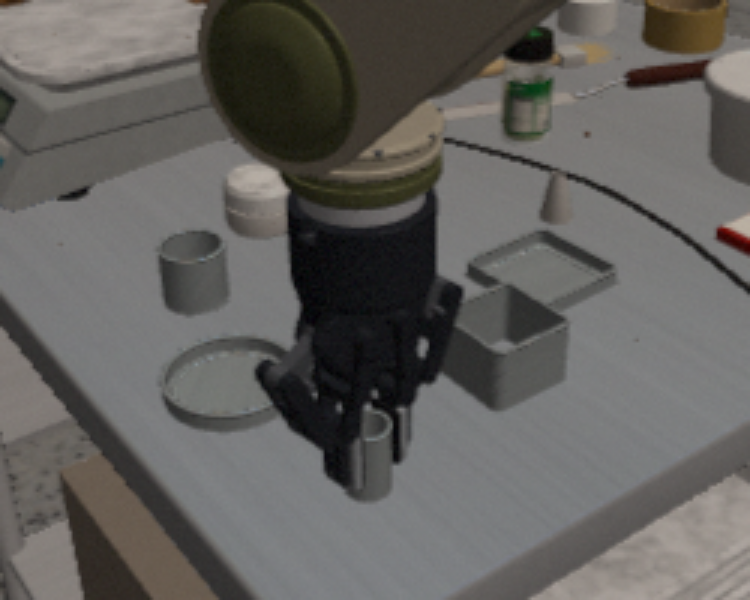

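The small cutter is held between the pads at 27.7 mm, about (370,450) in the crop, and nothing else has moved. Next I'll lift it and carry it to the round tin.

Request:
carry_out(
  motion=[
    [[0.2, 0, 0, -25, 0], [0.2, -20, 0, -45, 0], [0.2, -55, -1, -45, 0], [0.2, -90, -2, -45, 0], [0.2, -120, -3, -45, 0], [0.2, -128.5, -3.5, -45, 0], [0.2, -128.5, -3.5, -45, 0]],
  ],
)

```text
time_s: 3.05
tcp_pos: [0.6089, -0.0024, 0.0762]
tcp_rot: [[-0.932, 0.361, 0.0], [0.361, 0.932, -0.001], [-0.001, -0.001, -1.0]]
force: [-0.4, -1.0, -0.7]
gripper_width: 0.0275
```

```bash
python3 -c "
from h import *
go(609,-2,34)"
```

```text
t 3.05 tcp [608.9  -2.4  76.2] a 68.8 w 27.5 F [-0.4 -1.  -0.7] -> shift [ 0.1  0.5 42.2] roll 0
```

Request:
carry_out(
  motion=[
    [[0.2, 0, 0.5, 20, 0], [0.2, 0, 0.5, 36, 0], [0.2, 0, 0.5, 41, 0], [0.2, 0, 0.5, 42, 0], [0.2, 0, 0.5, 42.5, 0], [0.2, 0, 0.5, 42.5, 0]],
  ],
)

```text
time_s: 3.65
tcp_pos: [0.6093, -0.0019, 0.0345]
tcp_rot: [[-0.932, 0.361, 0.001], [0.361, 0.932, -0.001], [-0.002, -0.001, -1.0]]
force: [-0.4, -0.3, -0.1]
gripper_width: 0.0277
```

```bash
python3 -c "
from h import *
go(609,-2,34)"
```

```text
t 3.65 tcp [609.3  -1.9  34.5] a 68.8 w 27.7 F [-0.4 -0.3 -0.1] -> shift [ 0.2 -0.2  0.5] roll 0
```

Request:
carry_out(
  motion=[
    [[0.2, 0, 0, 1, 0], [0.2, 0, 0, 1.2, 0], [0.45, 0, 0, 1.2, 0], [0.45, 0, 0, 1.2, 0], [0.55, 0, 0, 1.2, 0], [0.6, 0, 0, 1.2, 0], [0.6, 0, 0, -10, 0], [0.8, 0, 0, -30, 0], [1, 0, 0, -60, 0], [1, 0, 0, -70, 0], [1, 0, 0, -70, 0]],
  ],
)

```text
time_s: 4.75
tcp_pos: [0.6098, -0.0019, 0.1062]
tcp_rot: [[-0.932, 0.361, 0.005], [0.361, 0.932, -0.002], [-0.005, -0.0, -1.0]]
force: [-0.7, 0.2, 0.4]
gripper_width: 0.0858
```

```bash
python3 -c "
from h import *
go(690,-89.5,104);go(690,-89.5,32)
p,d=snapshot('side');cv2.imwrite('pics/s2.png',cv2.resize(p[130:330,200:450,::-1],None,fx=3,fy=3))"
```

```text
t 4.75 tcp [609.8  -1.9 106.2] a 68.8 w 85.8 F [-0.7  0.2  0.4] -> shift [-106.4  -52.7    2.8] roll 0
t 4.75 tcp [609.8  -1.9 106.2] a 68.8 w 85.8 F [-0.7  0.2  0.4] -> shift [-106.   -52.7   74.8] roll 0
```

View pics/s2.png

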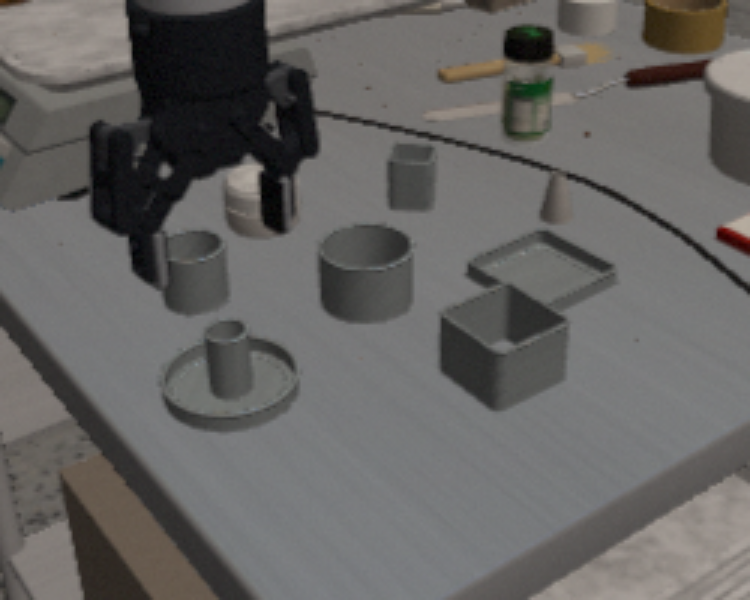

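The small cutter stands upright, centred in the round tin at (230,360) in the crop. The medium one is next.

Request:
carry_out(
  motion=[
    [[1, -35, -17, 2, 0], [1, -70, -35, 2, 0], [1, -100, -50, 2, 0], [1, -106, -52.5, 2, 0], [1, -106, -52.5, 20, 0], [1, -106, -52.5, 50, 0], [1, -106, -52.5, 73, 0], [1, -106, -52.5, 73, 0], [0.4, -106, -52.5, 73, 0], [0.4, -106, -52.5, 73, 0], [0.4, -106, -52.5, 73, 0], [0.4, -106, -52.5, 73, 0]],
  ],
)

```text
time_s: 6.0
tcp_pos: [0.6898, -0.0893, 0.0337]
tcp_rot: [[-0.933, 0.361, 0.005], [0.361, 0.933, -0.002], [-0.005, -0.001, -1.0]]
force: [-1.0, 1.0, 6.0]
gripper_width: 0.0468
```

```bash
python3 -c "
from h import *
go(609,-2,110)"
```

```text
t 6.0 tcp [689.8 -89.3  33.7] a 68.8 w 46.8 F [-1.  1.  6.] -> shift [106.4  52.2 -76.9] roll 0
```

Request:
carry_out(
  motion=[
    [[0.4, 0, 0, -25, 0], [0.4, 0, 0, -65, 0], [0.4, 20, 10, -75, 0], [0.4, 60, 29, -76, 0], [0.4, 95, 47, -76, 0], [0.4, 106.5, 52, -76, 0], [0.4, 106.5, 52, -76, 0], [0.4, 106.5, 52, -76, 0]],
  ],
)

```text
time_s: 6.8
tcp_pos: [0.6098, -0.0029, 0.1094]
tcp_rot: [[-0.932, 0.361, 0.006], [0.361, 0.932, -0.003], [-0.007, -0.0, -1.0]]
force: [0.5, -0.6, -0.4]
gripper_width: 0.0468
```

```bash
python3 -c "
from h import *
go(609,-2,36)
for n in('side','top'):
  p,d=snapshot(n);np.savez('pics/m_%s.npz'%n,p=p,d=d)
  c=p[130:330,200:450] if n=='side' else p[120:290,190:420]
  cv2.imwrite('pics/m_%s.png'%n,cv2.resize(c[:,:,::-1],None,fx=3,fy=3))"
```

```text
t 6.8 tcp [609.8  -2.9 109.4] a 68.8 w 46.8 F [ 0.5 -0.6 -0.4] -> shift [ 1.6  0.6 73.4] roll 0
```

View pics/m_side.png

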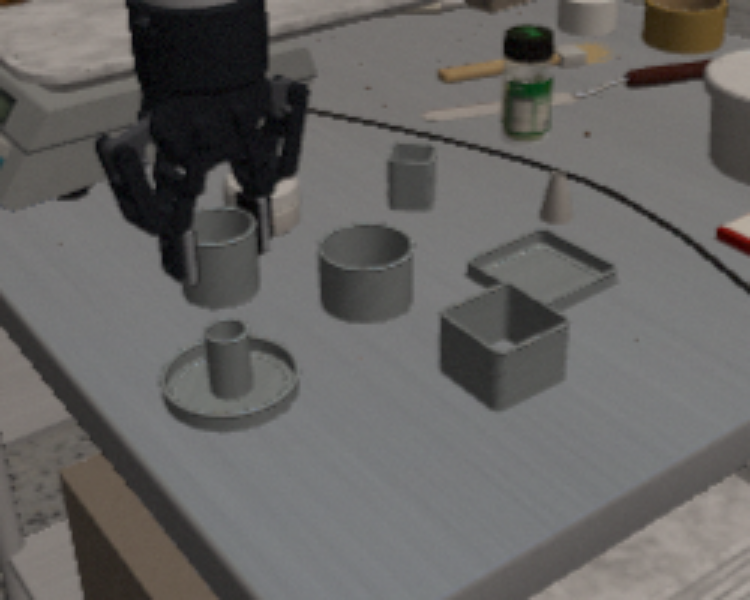

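The medium cutter is held upright, directly above the small one in the tin, so I'll lower it.

Request:
carry_out(
  motion=[
    [[0.4, 1.5, 0.5, 12, 0], [0.4, 1.5, 0.5, 24, 0], [0.4, 1.5, 0.5, 36, 0], [0.4, 1.5, 0.5, 50, 0], [0.4, 1.5, 0.5, 62, 0], [0.4, 1.5, 0.5, 70, 0], [0.4, 1.5, 0.5, 72.5, 0], [0.4, 1.5, 0.5, 72.5, 0], [0.4, 1.5, 0.5, 72.5, 0]],
  ],
)

```text
time_s: 7.8
tcp_pos: [0.6093, -0.0025, 0.0368]
tcp_rot: [[-0.932, 0.362, 0.006], [0.362, 0.932, -0.003], [-0.007, -0.0, -1.0]]
force: [-1.1, -0.1, -1.4]
gripper_width: 0.0471
```

```bash
python3 -c "
from h import *
go(609,-2,35.7)"
```

```text
t 7.8 tcp [609.3  -2.5  36.8] a 68.8 w 47.1 F [-1.1 -0.1 -1.4] -> shift [0.5 0.4 1.1] roll 0
```

Request:
carry_out(
  motion=[
    [[0.4, 0, 0, 1, 0], [0.4, 0, 0, 1.2, 0], [0.65, 0, 0, 1.2, 0], [0.7, 0, 0, 1.2, 0], [0.75, 0, 0, 1.2, 0], [0.8, 0, 0, 1.2, 0], [0.9, 0, 0, -5, 0], [1, 0, 0, -25, 0], [1, 0, 0, -60, 0], [1, 0, 0, -70, 0], [1, 0, 0, -70, 0]],
  ],
)

```text
time_s: 8.9
tcp_pos: [0.6096, -0.0024, 0.1086]
tcp_rot: [[-0.932, 0.362, 0.01], [0.362, 0.932, -0.004], [-0.011, 0.0, -1.0]]
force: [0.2, 0.3, -0.6]
gripper_width: 0.0858
```

```bash
python3 -c "
from h import *
go(574.3,-136.2,104);go(574.3,-136.2,35)
p,d=snapshot('side');cv2.imwrite('pics/s3.png',cv2.resize(p[130:330,200:450,::-1],None,fx=3,fy=3))"
```

```text
t 8.9 tcp [609.6  -2.4 108.6] a 68.8 w 85.8 F [ 0.2  0.3 -0.6] -> shift [ -15.5 -137.5    4.7] roll 0
t 8.9 tcp [609.6  -2.4 108.6] a 68.8 w 85.8 F [ 0.2  0.3 -0.6] -> shift [ -14.8 -137.5   73.7] roll 0
```

View pics/s3.png

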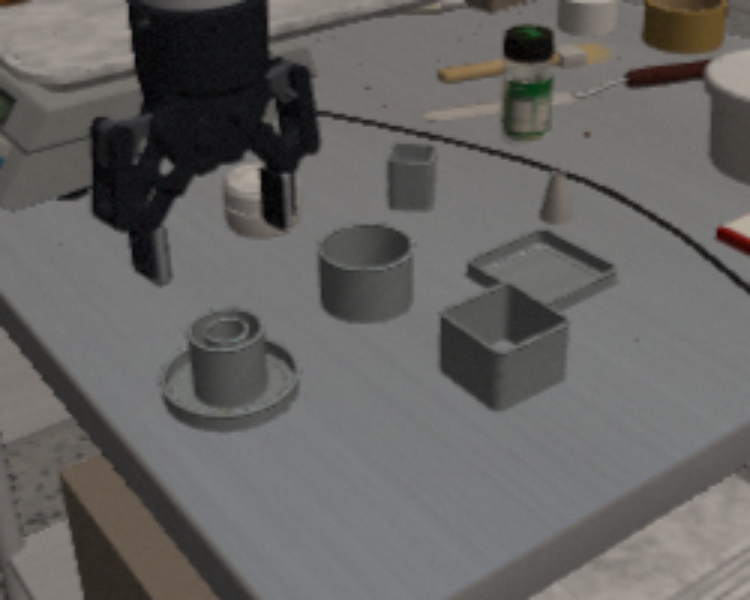

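The medium is nested concentrically over the small one. The large is next.

Request:
carry_out(
  motion=[
    [[1, -4, -35, 2, 0], [1, -8, -75, 3, 0], [1, -12, -115, 4, 0], [1, -15.5, -137.5, 4, 0], [1, -15.5, -137.5, 10, 0], [1, -15, -137.5, 35, 0], [1, -15, -137.5, 60, 0], [1, -15, -137.5, 72, 0], [1, -15, -137.5, 72, 0], [0.7, -15, -137.5, 72, 0], [0.65, -15, -137.5, 72, 0], [0.65, -15, -137.5, 72, 0]],
  ],
)

```text
time_s: 10.15
tcp_pos: [0.5741, -0.1362, 0.0362]
tcp_rot: [[-0.932, 0.362, 0.009], [0.362, 0.932, -0.004], [-0.01, -0.0, -1.0]]
force: [0.9, 0.6, 3.0]
gripper_width: 0.0668
```

```bash
python3 -c "
from h import *
go(609,-2,110)"
```

```text
t 10.15 tcp [ 574.1 -136.2   36.2] a 68.8 w 66.8 F [0.9 0.6 3. ] -> shift [ 15.3 137.7 -73.9] roll 0
```

Request:
carry_out(
  motion=[
    [[0.6, 0, 0, 0, 0], [0.6, 0, 0, 0, 0], [0.6, 0, 0, -20, 0], [0.6, 0, 0, -55, 0], [0.6, 1, 10, -70, 0], [0.6, 5, 45, -74, 0], [0.6, 9, 85, -74, 0], [0.6, 13, 120, -74, 0], [0.6, 15, 137.5, -74, 0], [0.6, 15, 137.5, -74, 0], [0.6, 15, 137.5, -74, 0]],
  ],
)

```text
time_s: 11.25
tcp_pos: [0.6091, -0.0029, 0.1099]
tcp_rot: [[-0.932, 0.362, 0.009], [0.362, 0.932, -0.004], [-0.01, -0.001, -1.0]]
force: [-0.6, 0.2, -0.4]
gripper_width: 0.0669
```

```bash
python3 -c "
from h import *
go(609,-2,39)
p,d=snapshot('side');cv2.imwrite('pics/s4.png',cv2.resize(p[130:330,200:450,::-1],None,fx=3,fy=3))"
```

```text
t 11.25 tcp [609.1  -2.9 109.9] a 68.8 w 66.9 F [-0.6  0.2 -0.4] -> shift [ 1.1  0.8 70.9] roll 0
```

View pics/s4.png

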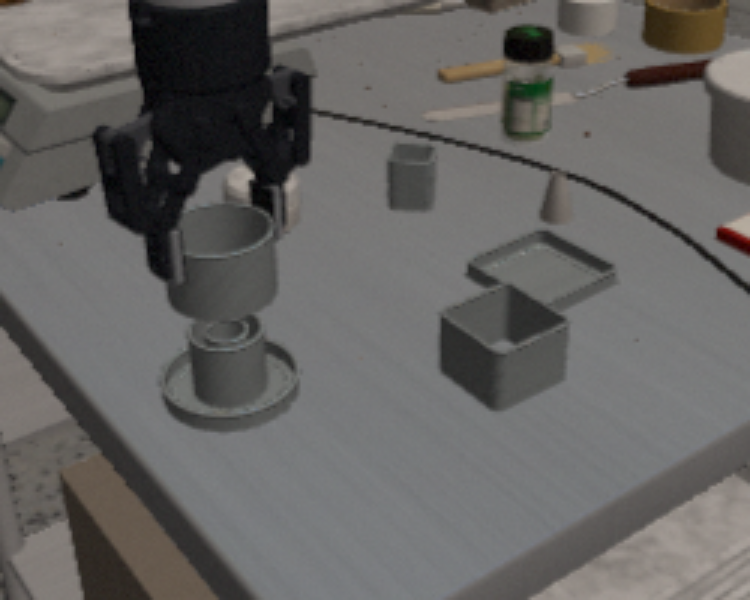

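The large cutter is held upright above the nest, so I'll lower it to touch at TCP z of about 38.

Request:
carry_out(
  motion=[
    [[0.6, 1, 0.8, 12, 0], [0.6, 1, 0.8, 24, 0], [0.6, 1, 0.8, 36, 0], [0.6, 1, 0.8, 50, 0], [0.6, 1, 0.8, 62, 0], [0.6, 1, 0.8, 68, 0], [0.6, 1, 0.8, 70, 0], [0.6, 1, 0.8, 70.5, 0], [0.6, 1, 0.8, 70.5, 0]],
  ],
)

```text
time_s: 12.2
tcp_pos: [0.6093, -0.0026, 0.0399]
tcp_rot: [[-0.932, 0.363, 0.01], [0.363, 0.932, -0.004], [-0.011, -0.0, -1.0]]
force: [0.2, 0.1, 0.4]
gripper_width: 0.0664
```

```bash
python3 -c "
from h import *
go(609,-2,38)
p,d=snapshot('side');cv2.imwrite('pics/s5.png',cv2.resize(p[130:330,200:450,::-1],None,fx=3,fy=3))"
```

```text
t 12.2 tcp [609.3  -2.6  39.9] a 68.7 w 66.4 F [0.2 0.1 0.4] -> shift [0.5 0.5 1.9] roll 0
```

View pics/s5.png

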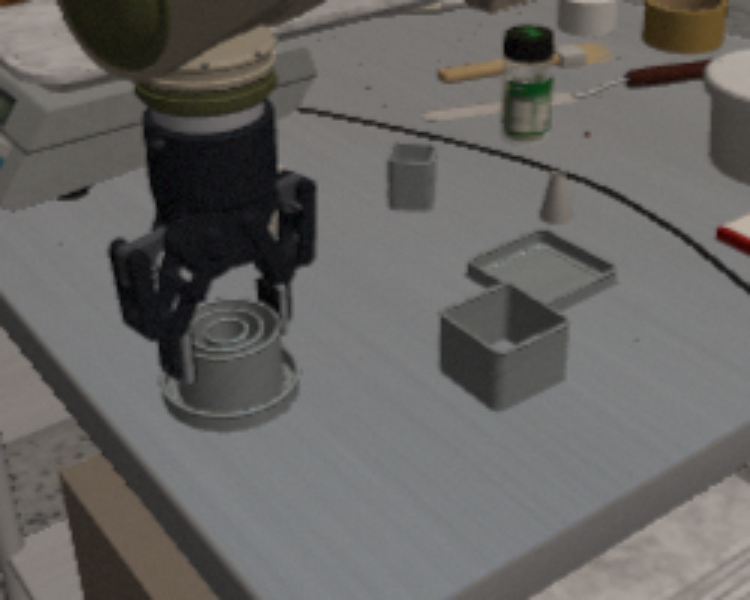

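Request:
carry_out(
  motion=[
    [[0.6, 0, 0, 1, 0], [0.6, 0, 0, 1.8, 0], [0.6, 0, 0, 1.8, 0], [0.85, 0, 0, 1.8, 0], [0.9, 0, 0, 1.8, 0], [1, 0, 0, 1.8, 0], [1, 0, 0, 1.8, 0], [1, 0, 0, -5, 0], [1, 0, 0, -25, 0], [1, 0, 0, -55, 0], [1, 0, 0, -70, 0], [1, 0, 0, -70, 0]],
  ],
)

```text
time_s: 13.45
tcp_pos: [0.6096, -0.0024, 0.1127]
tcp_rot: [[-0.932, 0.363, 0.015], [0.363, 0.932, -0.005], [-0.016, 0.0, -1.0]]
force: [0.2, 0.3, 0.4]
gripper_width: 0.0853
```

```bash
python3 -c "
from h import *
go(603.3,-292.8,130,17.5);go(603.3,-292.8,130,107.5)
p,d=snapshot('side');cv2.imwrite('pics/s6.png',cv2.resize(p[130:330,200:450,::-1],None,fx=3,fy=3))"
```

```text
t 13.45 tcp [609.6  -2.4 112.7] a 68.7 w 85.3 F [0.2 0.3 0.4] -> shift [ -99.6 -272.9  -15.9] roll 51.2
t 13.45 tcp [609.6  -2.4 112.7] a 68.7 w 85.3 F [0.2 0.3 0.4] -> shift [ -99.6 -272.9  -15.9] roll -38.8
```

View pics/s6.png

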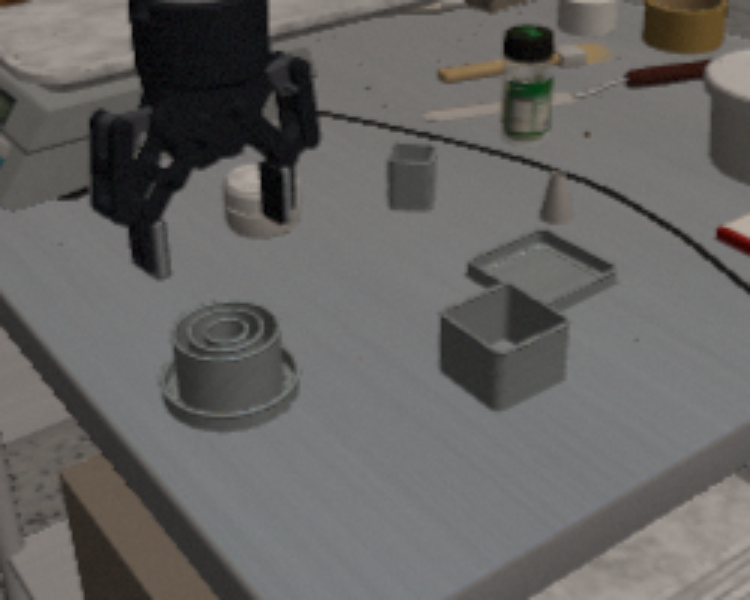

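All three round cutters are nested upright in the round tin. Now the small square, gripped with the jaws along 17.5°.

Request:
carry_out(
  motion=[
    [[1, -12, -34, -8, 6], [1, -28, -76, -14, 14], [1, -44, -120, -16, 22], [1, -60, -164, -16, 30], [1, -76, -208, -16, 38], [1, -90, -247, -16, 45], [1, -99.5, -273, -16, 51], [1, -99.5, -273, -16, 51], [1, -99.5, -273, -16, 51]],
  ],
)

```text
time_s: 14.4
tcp_pos: [0.6019, -0.2926, 0.1267]
tcp_rot: [[-0.305, 0.952, 0.01], [0.952, 0.305, -0.003], [-0.006, 0.009, -1.0]]
force: [0.3, 0.3, -0.6]
gripper_width: 0.0855
```

```bash
python3 -c "
from h import *
go(603.3,-292.8,33,17.5)"
```

```text
t 14.4 tcp [ 601.9 -292.6  126.7] a 17.8 w 85.5 F [ 0.3  0.3 -0.6] -> shift [-0.   0.5 93.7] roll 0.3
```

Request:
carry_out(
  motion=[
    [[1, 0, 0.5, 25, 0], [1, 0, 0.5, 55, 0], [1, 0, 0.5, 82, 0], [1, 0, 0.5, 93, 0], [1, 0, 0.5, 93, 0], [0.3, 0, 0.5, 93, 0], [0.3, 0, 0.5, 93, 0], [0.3, 0, 0.5, 93, 0], [0.3, 0, 0.5, 93, 0], [0.3, 0, 0.5, 93, 0], [0.3, 0, 0.5, 93, 0]],
  ],
)

```text
time_s: 15.5
tcp_pos: [0.6037, -0.2929, 0.0349]
tcp_rot: [[-0.305, 0.952, 0.011], [0.952, 0.305, -0.004], [-0.007, 0.01, -1.0]]
force: [-0.8, 1.0, 7.0]
gripper_width: 0.0377
```

```bash
python3 -c "
from h import *
go(466,-210.3,90,-28)"
```

```text
t 15.5 tcp [ 603.7 -292.9   34.9] a 17.8 w 37.7 F [-0.8  1.   7. ] -> shift [ 120.3 -105.4  -57. ] roll 45.8
```

Request:
carry_out(
  motion=[
    [[0.3, 0, 0, -20, 0], [0.3, 5, -5, -48, 4], [0.3, 28, -25, -57, 12], [0.3, 55, -48, -57, 20], [0.3, 82, -72, -57, 28], [0.3, 105, -92, -57, 36], [0.3, 120, -105.5, -57, 44], [0.3, 120, -105.5, -57, 45.5], [0.3, 120, -105.5, -57, 45.5]],
  ],
)

```text
time_s: 16.4
tcp_pos: [0.4665, -0.2111, 0.0904]
tcp_rot: [[0.464, 0.886, 0.012], [0.886, -0.464, -0.005], [0.001, 0.013, -1.0]]
force: [0.6, -0.2, -0.3]
gripper_width: 0.0378
```

```bash
python3 -c "
from h import *
go(466,-210.3,38,-28)
p,d=snapshot('side');cv2.imwrite('pics/s7.png',cv2.resize(p[130:330,200:450,::-1],None,fx=3,fy=3))"
```

```text
t 16.4 tcp [ 466.5 -211.1   90.4] a -27.7 w 37.8 F [ 0.6 -0.2 -0.3] -> shift [ 0.4 -1.5 52.4] roll 0.3
```

View pics/s7.png

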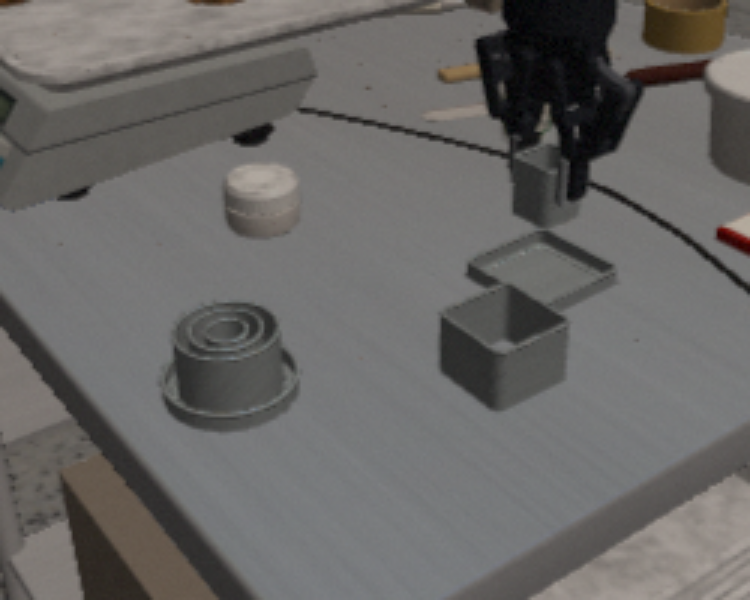

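The small square is held above the square tin at (545,185) in the crop, with its sides parallel to the tin's. I'll lower it, with contact expected at TCP z of about 37.

Request:
carry_out(
  motion=[
    [[0.3, 0.5, -1.5, 20, 0.3], [0.3, 0.5, -1.5, 38, 0.3], [0.3, 0.5, -1.5, 49, 0.3], [0.3, 0.5, -1.5, 52, 0.3], [0.3, 0.5, -1.5, 53, 0.3], [0.3, 0.5, -1.5, 53.8, 0.3], [0.3, 0.5, -1.5, 53.8, 0.3], [0.3, 0.5, -1.5, 53.8, 0.3]],
  ],
)

```text
time_s: 17.25
tcp_pos: [0.4667, -0.2107, 0.0371]
tcp_rot: [[0.468, 0.884, 0.014], [0.884, -0.468, -0.006], [0.001, 0.015, -1.0]]
force: [0.4, 0.2, 1.6]
gripper_width: 0.0371
```

```bash
python3 -c "
from h import *
go(466,-210.3,36.9,-28)"
```

```text
t 17.25 tcp [ 466.7 -210.7   37.1] a -27.9 w 37.1 F [0.4 0.2 1.6] -> shift [ 0.  -0.8  0.2] roll 0.1
```

Request:
carry_out(
  motion=[
    [[0.3, 0, 0, 0.2, 0], [0.55, 0, 0, 0.2, 0], [0.6, 0, 0, 0.2, 0], [0.7, 0, 0, 0.2, 0], [0.75, 0, 0, 0.2, 0], [0.8, 0, 0, -10, 0], [1, 0, 0, -28, 0], [1, 0, 0, -50, 0], [1, 0, 0, -70, 0], [1, 0, 0, -75, 0], [1, 0, 0, -75, 0]],
  ],
)

```text
time_s: 18.35
tcp_pos: [0.4658, -0.2104, 0.1128]
tcp_rot: [[0.468, 0.884, 0.015], [0.884, -0.468, -0.007], [0.001, 0.017, -1.0]]
force: [1.2, -0.2, -0.9]
gripper_width: 0.0852
```

```bash
python3 -c "
from h import *
go(454.9,-86.1,104,-30.5);go(454.9,-86.1,36,-30.5)
p,d=snapshot('side');cv2.imwrite('pics/s8.png',cv2.resize(p[130:330,200:450,::-1],None,fx=3,fy=3))"
```

```text
t 18.35 tcp [ 465.8 -210.4  112.8] a -27.9 w 85.2 F [ 1.2 -0.2 -0.9] -> shift [104.7 -68.    7.7] roll 2.6
t 18.35 tcp [ 465.8 -210.4  112.8] a -27.9 w 85.2 F [ 1.2 -0.2 -0.9] -> shift [104.6 -69.1  75.7] roll 2.6
```

View pics/s8.png

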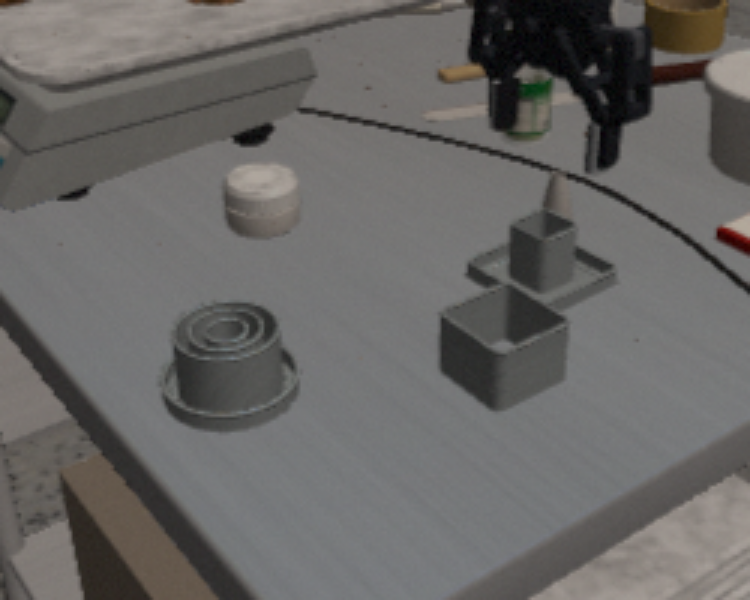

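The small square stands upright, centred in its tin. Last is the large square.

Request:
carry_out(
  motion=[
    [[1, 35, -23, 2, 1], [1, 75, -49, 4, 2], [1, 100, -65, 6, 2.6], [1, 104.5, -68, 8, 2.6], [1, 104.5, -68.5, 25, 2.6], [1, 104.5, -69, 50, 2.6], [1, 104.5, -69, 70, 2.6], [1, 104.5, -69, 75, 2.6], [1, 104.5, -69, 75, 2.6], [0.6, 104.5, -69, 75, 2.6], [0.55, 104.5, -69, 75, 2.6], [0.55, 104.5, -69, 75, 2.6]],
  ],
)

```text
time_s: 19.6
tcp_pos: [0.455, -0.0863, 0.037]
tcp_rot: [[0.508, 0.861, 0.016], [0.862, -0.508, -0.007], [0.002, 0.017, -1.0]]
force: [-1.8, -0.0, 5.7]
gripper_width: 0.0612
```

Request:
carry_out(
  motion=[
    [[0.55, 0, 0, 0, 0], [0.55, 0, 0, 0, 0], [0.55, 0, 0, 0, 0]],
  ],
)

```text
time_s: 19.9
tcp_pos: [0.4549, -0.0863, 0.0371]
tcp_rot: [[0.508, 0.861, 0.016], [0.862, -0.508, -0.007], [0.002, 0.017, -1.0]]
force: [0.8, -0.4, -0.6]
gripper_width: 0.0615
```

```bash
python3 -c "
from h import *
go(466,-210.3,112,-28)"
```

```text
t 19.9 tcp [454.9 -86.3  37.1] a -30.5 w 61.5 F [ 0.8 -0.4 -0.6] -> shift [-101.1   73.8  -73.9] roll -2.5
```

Request:
carry_out(
  motion=[
    [[0.55, 0, 0, -20, 0], [0.55, 0, 0, -45, 0], [0.55, 0, 0, -68, 0], [0.55, -15, 11, -74, -1], [0.55, -45, 33, -74, -2], [0.55, -75, 55, -74, -2.5], [0.55, -95, 69, -74, -2.5], [0.55, -101, 74, -74, -2.5], [0.55, -101, 74, -74, -2.5], [0.55, -101, 74, -74, -2.5]],
  ],
)

```text
time_s: 20.9
tcp_pos: [0.466, -0.2093, 0.1119]
tcp_rot: [[0.469, 0.883, 0.015], [0.883, -0.469, -0.006], [0.002, 0.016, -1.0]]
force: [-0.5, 1.7, -0.2]
gripper_width: 0.0614
```

```bash
python3 -c "
from h import *
go(466,-210.3,40,-28)
for n in('side','top'):
  p,d=snapshot(n)
  c=p[130:280,260:450] if n=='side' else p[180:320,230:420]
  cv2.imwrite('pics/q_%s.png'%n,cv2.resize(c[:,:,::-1],None,fx=4,fy=4))"
```

```text
t 20.9 tcp [ 466.  -209.3  111.9] a -28.0 w 61.4 F [-0.5  1.7 -0.2] -> shift [-1.  -0.7 71.9] roll 0.0
```

View pics/q_side.png

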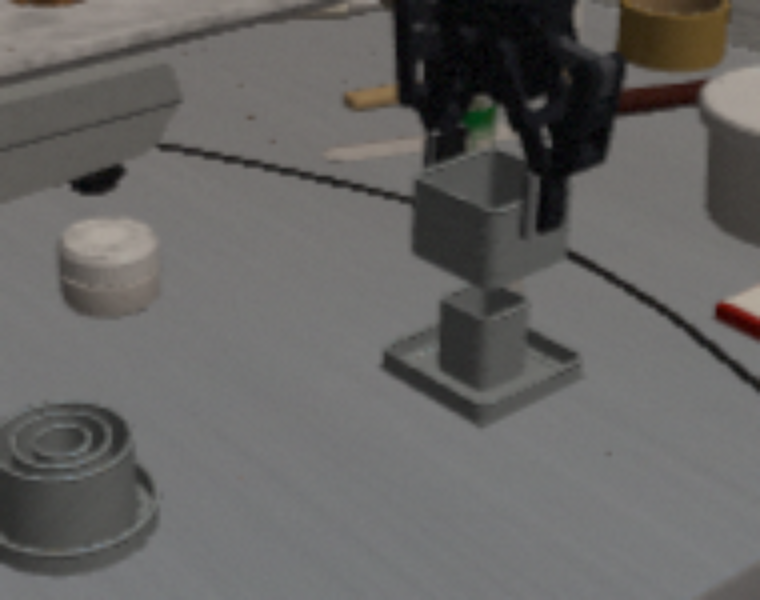

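The large square is held level and aligned above the small one, so I'll lower it.

Request:
carry_out(
  motion=[
    [[0.55, -1, -0.7, 12, 0], [0.55, -1, -0.7, 24, 0], [0.55, -1, -0.7, 36, 0], [0.55, -1, -0.7, 50, 0], [0.55, -1, -0.7, 62, 0], [0.55, -1, -0.7, 69, 0], [0.55, -1, -0.7, 71, 0], [0.55, -1, -0.7, 71.5, 0], [0.55, -1, -0.7, 71.5, 0]],
  ],
)

```text
time_s: 21.9
tcp_pos: [0.4663, -0.2101, 0.041]
tcp_rot: [[0.468, 0.883, 0.016], [0.884, -0.468, -0.007], [0.001, 0.017, -1.0]]
force: [-0.0, 0.0, 0.0]
gripper_width: 0.0615
```

```bash
python3 -c "
from h import *
go(466,-210.3,39,-28)
p,d=snapshot('side');cv2.imwrite('pics/s9.png',cv2.resize(p[130:280,260:450,::-1],None,fx=4,fy=4))"
```

```text
t 21.9 tcp [ 466.3 -210.1   41. ] a -27.9 w 61.5 F [-0.  0.  0.] -> shift [-0.4 -0.2  2. ] roll 0.1
```

View pics/s9.png

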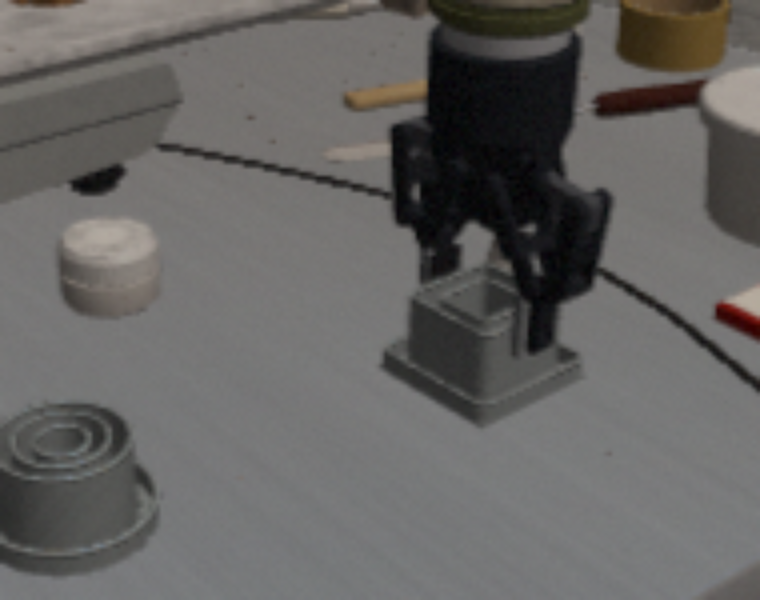

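Request:
carry_out(
  motion=[
    [[0.55, 0, 0, 1, 0], [0.55, 0, 0, 1.8, 0], [0.55, 0, 0, 1.8, 0], [0.8, 0, 0, 1.8, 0], [0.9, 0, 0, 1.8, 0], [1, 0, 0, 1.8, 0], [1, 0, 0, 1.8, 0], [1, 0, 0, -5, 0], [1, 0, 0, -25, 0], [1, 0, 0, -50, 0], [1, 0, 0, -75, 0], [1, 0, 0, -90, 0]],
  ],
)

```text
time_s: 23.15
tcp_pos: [0.4652, -0.2097, 0.1333]
tcp_rot: [[0.468, 0.883, 0.018], [0.884, -0.468, -0.008], [0.001, 0.02, -1.0]]
force: [0.0, -0.3, -0.8]
gripper_width: 0.0852
```

Request:
carry_out(
  motion=[
    [[1, 20, 0, -35, 0], [1, 45, -10, -70, 0], [1, 65, -30, -100, 0], [1, 80, -55, -120, 0], [1, 95, -85, -120, 0], [1, 105, -110, -120, 0], [1, 105, -130, -120, 0], [1, 105, -130, -120, 0], [1, 105, -130, -120, 0]],
  ],
)

```text
time_s: 24.05
tcp_pos: [0.3977, -0.0553, 0.2514]
tcp_rot: [[0.468, 0.883, 0.019], [0.884, -0.468, -0.009], [0.001, 0.021, -1.0]]
force: [0.6, -0.7, 0.7]
gripper_width: 0.085
```

```bash
python3 - <<'E'
from h import *
go(466,-210,100)
for n in('side','top'):
  p,d=snapshot(n);np.savez('pics/f_%s.npz'%n,p=p,d=d)
  c=p[130:310,220:450] if n=='side' else p[130:280,210:470]
  cv2.imwrite('pics/f_%s.png'%n,cv2.resize(np.clip(c[:,:,::-1]*1.5,0,255).astype(np.uint8),None,fx=3,fy=3,interpolation=cv2.INTER_CUBIC))
E
```

```text
t 24.05 tcp [397.7 -55.3 251.4] a -27.9 w 85.0 F [ 0.6 -0.7  0.7] -> shift [-104.9  129.5  154.1] roll 0
```

View pics/f_side.png

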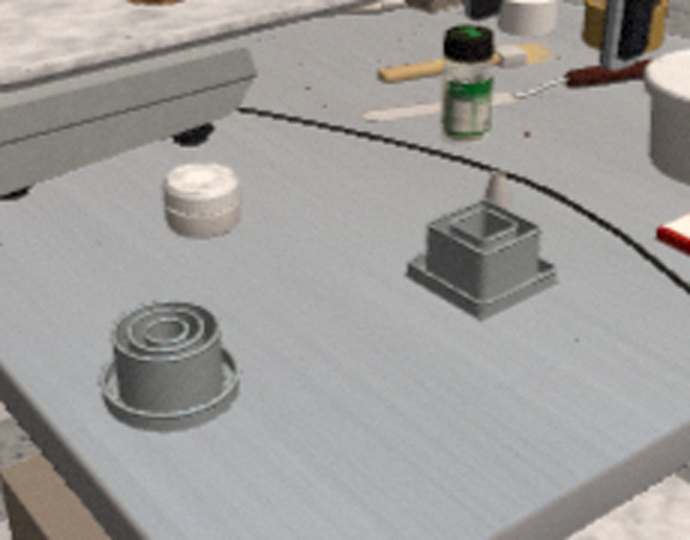

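View pics/f_top.png

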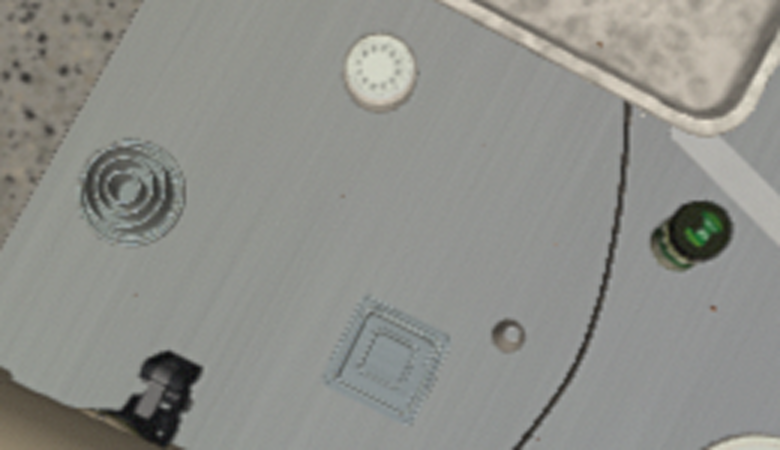

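Both views show concentric nests in the two tins, and the timer, shaker and nozzle are in the same pixels as before. I'll check rim heights before handing in.

```bash
python3 - <<'E'
from h import *
D={n:np.load(f'pics/f_{n}.npz') for n in('side','top')}
for n in D:
    d=D[n]["d"];C=cloud(n,d);dx=1.3 if n=="top" else -1.3
    for nm,x,y,rs in(("round",609.3,-2.5,(14,24,34)),("square",466.3,-210.2,(19,31))):
        x+=dx;X=C[...,0]*1e3-x;Y=C[...,1]*1e3-y
        if nm=="round": r=np.hypot(X,Y)
        else:
            a=np.radians(62);r=np.maximum(abs(X*np.cos(a)+Y*np.sin(a)),abs(-X*np.sin(a)+Y*np.cos(a)))
        for q in rs:
            m=(d>0)&(r>q-5)&(r<q+3)&(C[...,2]>.040)&(C[...,2]<.07)
            P=C[m];A=np.c_[P[:,:2]-P[:,:2].mean(0),np.ones(len(P))]
            print(n,nm,q,m.sum(),"z med",round(np.median(P[:,2])*1e3,1),"p90",round(np.percentile(P[:,2],90)*1e3,1),"tilt",np.round(np.linalg.lstsq(A,P[:,2],rcond=None)[0][:2],3),"c",np.round(circfit(P[:,:2])[0]*1e3,1))
a=np.load("pics/top0.npz")["p"].astype(int);b=D["top"]["p"].astype(int)
for nm,(u,v) in dict(timer=(336,153),shaker=(439,208),nozzle=(380,241)).items():
    s=np.s_[v-20:v+20,u-20:u+20] if nm!="nozzle" else np.s_[v-9:v+9,u-9:u+9]
    print(nm,"shift px",cv2.phaseCorrelate(a[s].mean(2),b[s].mean(2)))
E
```

```text
side round 14 93 z med 44.2 p90 46.0 tilt [0.012 0.045] c [607.7  -1.8]
side round 24 167 z med 44.2 p90 46.3 tilt [0.005 0.012] c [608.8  -2.6]
side round 34 245 z med 44.2 p90 46.1 tilt [ 0.002 -0.003] c [608.3  -2.6]
side square 19 126 z med 43.9 p90 46.4 tilt [-0.005  0.006] c [ 464.9 -211.1]
side square 31 224 z med 44.2 p90 46.2 tilt [-0.005  0.   ] c [ 463.8 -209.5]
top round 14 40 z med 47.6 p90 50.3 tilt [-0.01  -0.055] c [610.2  -1.9]
top round 24 86 z med 47.7 p90 51.0 tilt [ 0.003 -0.002] c [611.3  -2.9]
top round 34 122 z med 47.2 p90 50.1 tilt [-0.     0.014] c [611.   -2.9]
top square 19 70 z med 47.7 p90 50.4 tilt [0.016 0.028] c [ 467.5 -211. ]
top square 31 101 z med 47.8 p90 50.2 tilt [-0.001  0.003] c [ 466.8 -209.2]
timer shift px ((0.05767971346681833, -0.038627984470714694), 0.9544134980525361)
shaker shift px ((0.03652095984776338, 0.033967372056000755), 0.9847807108416885)
nozzle shift px ((-0.005004868463018397, 0.08380568516827758), 1.00229436082792)
```

All rims are level at one height within each nest, near the expected 47 mm, and centred. The three bystanders haven't moved, so I'm handing in.

```bash
python3 -c "
from station import job_done,sense
print(job_done(), sense()['time_s'])"
```

```text
the job is handed in; nothing more can be done
the job is handed in; nothing more can be done
```

The five cutters are put away in their tins, and I handed the job in at about 24 s; it gave no verdict. I nested them from the inside out: small, medium, then large round in the round tin, and small, then large square in the square tin. All are released, and the arm is clear of everything.

**Nests:** In the final pictures both nests stand centred. All rims are at one height: median 47–48 mm from the top camera, against 47 mm expected. Tilt is near zero for most. The fits for the small round and small square are noisier, up to about 3°, and for the small round the two cameras give opposite signs.

**Things to leave:** The timer, shaker and nozzle moved less than 0.1 pixel in the top view.

**Disagreements:**
- The two cameras differ by about 2.5 mm in x throughout, and by about 3.5 mm in height at the rims. I used the mean for positions.
- The tool's tilt crept up to about 1.2° over the job, with no visible effect on the placing.

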